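# Count the hex nuts out of the sorting tray

## Robot

A 6-joint arm with a two-finger parallel gripper is mounted at the origin on the work surface. World frame = base frame: x ahead of the robot, y to its left, z up, the work surface at z = 0. Lengths are in m, angles in rad, forces in N, time in s.
With the tool pointing down it reaches from about 0.3 to 0.85 m from the base axis. Payload 4.2 kg.
Tool frame: the origin (TCP) lies midway between the tips of the shut fingers; the grasp point (between the pads) lies 19 mm behind it; z points along the fingers, y is the line along which they close (so a half turn about z gives the same grasp; the last joint's range is limited). The gripper opens to 91 mm and grips with 3 to 60 N. Pads are 32 mm wide; open, the fingers measure 118 mm over their backs; the gripper's body (76 mm by 178 mm) begins 60 mm behind the grasp point.
Start: joints at [1.236, 0.32, 1.565, -0, 1.257, -0.02], TCP at [0.178, 0.547, 0.214] pointing down, gripper open.
Joint ranges: [-3.11, 3.11], [-0.84, 2.01], [0.21, 2.61], [-1.34, 4.49], [0.05, 2.63], [-2.56, 2.56]. Speed limits (rad/s): [2.57, 2.57, 3.14, 3.14, 3.14, 3.14].

## Interface

Orientations are given as a rotation vector (axis times angle).
In Python, from plant import * gives the robot as it stands.
- The arm moves only by the tool send_rows, never from a script. Its arguments are lists of equal length, an entry for each row: "fingers": the opening, from 0 (shut) to 1 (fully open); "delta_pos": the shift along the tool's x, y, z in cm, a list of three; "rotation": the turn, a rotation vector about the tool's x, y, z in rad, a list of three. In form: {"fingers": [fingers, ...], "delta_pos": [[tx, ty, tz], ...], "rotation": [[wx, wy, wz], ...]}. A call has 1 to 8 rows; each row shifts and turns the commanded pose from where the row before left it, along the tool's axes as they then stand; what a row does not reach is not made up. A row lasts 1/8 s, in which the tool goes at most 62.5 mm and 10.7 degrees, less where a joint would pass 70% of its speed; a pose out of reach is approached as far as the arm can. A call with a gripper value outside its range is refused whole. The fingers move at their own pace and stop on an object; the grip force is fixed at half the most. Time passes only in rows, so rows that do not move let the fingers close. It gives the time, the measured TCP pose, the force, the opening and the grip force at its end, in the units of the state.
- state(): the state, without advancing time (a new reading comes with each control period).
- snapshot(name): name is "scene" or "side" or "wrist"; returns a dict with "frame" (400x640x3 uint8, red, green, blue), "depth" (400x640 float32, m along the optical axis (not along the pixel's ray), 0 where there is no reading), "camera_matrix" (3x3 intrinsics, pixels), "world_from_camera" (4x4, takes a point from camera to world coordinates). Camera axes: x right, y up, looking along -z (the intrinsics and any distortion apply to the point x, -y, -z); pixel columns grow to the right and rows downward; lengths in m; the calibration is good to about 2 mm. A picture is of the moment at which its call begins.
- finish_job(): hands the job in; it is judged then, once.
The state is a dict: "clock": time; "joint_pos": joint angles; "joint_vel": joint speeds; "joint_torque": joint torques, N m; "tcp_pos": TCP position; "ee_rot": TCP orientation; "ft_force": force on the tool from outside, world axes, zero at the start; "torque": the same for the moment, N m; "grip_width": opening from 0.0 (shut) to 1.0 (fully open); "grip_force": force on a finger pad.
Only numpy, scipy, OpenCV 4.12 (cv2) and the standard library are available. Lean on these libraries where they do the work, as an engineer would, in place of code of your own. Each camera call takes 0.05 s, during which the arm holds its last target. There are 200 camera calls.

## Task

Sweep the three hex nuts out of the sorting tray with your fingertips, one at a time, through its narrow spout, so that each drops into the bin standing under the spout. Only slide them lightly along the tray floor: do not pinch or lift them, and do not shove the bin. Leave the round bushing and the standing bolt where they are.

Things in the scene. Friction and masses are not known exactly. Their poses are not given: they have to be found in the camera images.
- tray: Grey sheet-steel sorting tray, fixed. Origin on the bench below the middle of the spout's mouth; z up; x from the spout into the tray (parts are swept towards -x). Floor 90 mm above the bench, a 3 mm thick rim 22 mm above the floor all round. Main floor x = 55 to 220 mm, y = -175 to 175 mm inside; from x = 55 mm to 0 two slanted rims narrow it to the spout. The parts start in a fan 145 mm from the mouth.
- spout_mouth (a point): Point on the tray floor in the middle of the spout's mouth, where the slanted rims end and the spout begins: a straight level channel 48 mm wide between its side rims, 50 mm long. Axes as the tray's. Seen from here the three nuts, the bushing and the bolt start side by side in any order, at least 8 mm apart, none in front of another.
- spout_lip (a point): Point on the tray floor in the middle of the spout's open end, 50 mm from the mouth; a nut drops off here once its centre is past this edge. Axes as the tray's.
- bin: Loose grey plastic stock bin under the spout, open on top: 120 mm (x) by 110 mm (y) outside, 70 mm high, walls and floor 3 mm, 0.35 kg. Origin at the centre of its underside, z up. Its centre stands about 22 mm beyond the lip; its top is 16 mm below the underside of the spout.
- nut_a: Plain steel hex nut lying flat on the tray floor: 30 mm across flats, 34.6 mm across corners, 18 mm high, 17.6 mm bore, about 64 g; steel on steel, it slides with friction of about 0.6. Origin at the centre of its underside, z up along the bore; x points at the middle of a flat.
- nut_b: A second hex nut, the same as nut_a.
- nut_c: A third hex nut, the same as nut_a.
- bushing: Plain round steel bushing standing on its end in the tray, to be left there: 32 mm outside diameter, 22 mm bore, 18 mm high, 60 g. Origin at the centre of its underside.
- bolt: Short hex bolt standing on its head in the tray, shank up, to be left there: head 30 mm across flats and 12.5 mm high, threaded shank 20 mm in diameter, 42.5 mm high in all, 150 g. Origin at the centre of the head's underside.
Things that resemble listed ones, but are neither listed nor needed, are in the scene too. There is more than one size of the bolt; the one meant has the size given above.

How it is judged:
By the outcome, as a careful person would: the job done as asked, in the order asked, and still so for the second after the job is handed in, with the robot touching nothing.
It also fails if it takes over 69 s, if anything falls off the work surface, if the arm or the gripper's body presses on something with over 40 N, if the wrist force passes 120 N, or if a joint passes its speed limit or range.

## Working session

There is one attempt and no reset: what is moved stays moved. The work goes in short steps, Python scripts to look and compute and a tool call to move; the robot and the scene stay as the last step left them, time stands still between calls to the robot, and variables do not carry over. Pictures are saved under pics/ and viewed, at most 10 in all, crops included, and the job is handed in when it is done.

Besides the shell and the picture viewer there is one more tool, called after ">>>" by a JSON object that holds its "fn" and its "kwargs", one argument or row to a line. send_rows: Moves the arm, as the interface text tells. Its arguments: {"type":"object","properties":{"fingers":{"type":"array","items":{"type":"number"}},"delta_pos":{"type":"array","items":{"type":"array","items":{"type":"number"}}},"rotation":{"type":"array","items":{"type":"array","items":{"type":"number"}}}},"required":["fingers","delta_pos","rotation"]}

```bash
mkdir -p pics; ls; cat > h.py <<'E'
from plant import *
import numpy as np, cv2
def save(n,f):
    s=snapshot(n); cv2.imwrite(f'pics/{f}.png',s['frame'][:,:,::-1]); np.savez(f'pics/{f}.npz',**s); return s
def pts(s):
    K=s['camera_matrix'];T=s['world_from_camera'];d=s['depth']
    v,u=np.mgrid[0:d.shape[0],0:d.shape[1]]
    P=np.stack([(u-K[0,2])/K[0,0]*d,-(v-K[1,2])/K[1,1]*d,-d],-1)
    return P@T[:3,:3].T+T[:3,3]
E
python3 - <<'E'
from h import *
st=state();print({k:np.round(v,3) for k,v in st.items()})
for n in('scene','side'):
    s=save(n,n+'0');print(n,s['camera_matrix'],s['world_from_camera'].round(3))
E
```

```text
pics
{'clock': np.float64(0.0), 'joint_pos': array([ 1.236,  0.32 ,  1.566, -0.   ,  1.257, -0.02 ]), 'joint_vel': array([-0.001, -0.   ,  0.002,  0.002,  0.001, -0.   ]), 'joint_torque': array([-1.0000e-03, -4.1247e+01, -2.3196e+01,  7.3000e-02,  4.6000e-02,
       -0.0000e+00]), 'tcp_pos': array([0.178, 0.546, 0.213]), 'ee_rot': array([-4.920e-01, -3.102e+00,  3.000e-03]), 'ft_force': array([-0.036, -0.24 , -0.648]), 'torque': array([-0.063, -0.007,  0.019]), 'grip_force': np.float64(0.0), 'grip_width': np.float64(0.999)}
scene [[416.01376052   0.         322.05620617]
 [  0.         416.01376052 205.38664776]
 [  0.           0.           1.        ]] [[ 0.503 -0.537  0.677  1.037]
 [ 0.864  0.318 -0.39  -0.213]
 [-0.006  0.781  0.624  0.499]
 [ 0.     0.     0.     1.   ]]
side [[464.7494202    0.         321.81540238]
 [  0.         464.7494202  202.54237233]
 [  0.           0.           1.        ]] [[-0.748  0.373 -0.549  0.212]
 [-0.664 -0.434  0.609  0.477]
 [-0.011  0.82   0.572  0.5  ]
 [ 0.     0.     0.     1.   ]]
```

View pics/scene0.png

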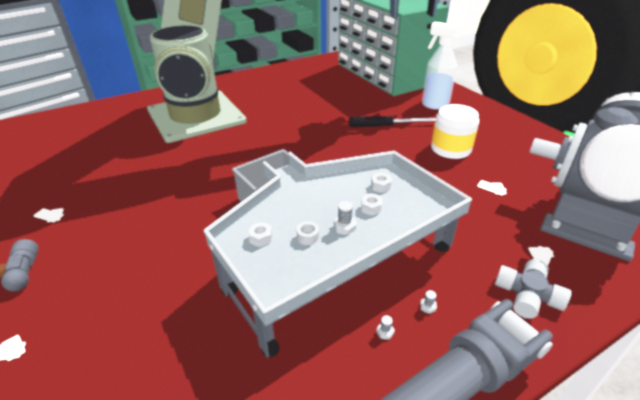

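View pics/side0.png

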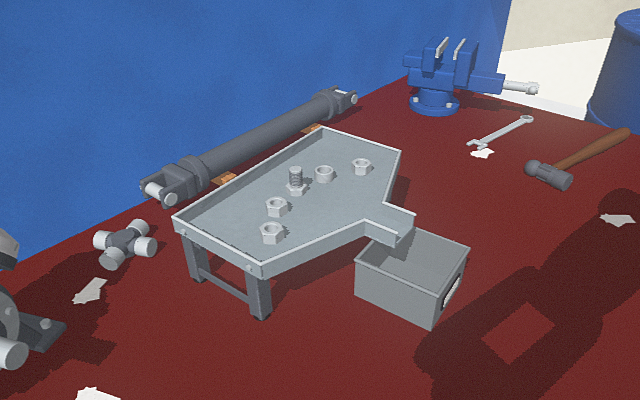

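In both views the parts line up in the same order. Scene pixels: nut (260,235), bushing (307,232), bolt (345,215), nut (371,205), nut (381,182). Side pixels: nut (361,166), bushing (324,174), bolt (296,180), nuts (277,206) and (271,232). The look-alikes are the two small bolts on the bench at scene (385,327) and (429,301). The bushing could also pass for a nut, so I'll check it in a close crop.

```bash
python3 - <<'E'
from h import *
a=cv2.imread('pics/side0.png')[115:335,165:475]
cv2.imwrite('pics/c1.png',cv2.resize(a,None,fx=2.58,fy=2.58,interpolation=cv2.INTER_CUBIC)[:568])
s=dict(np.load('pics/side0.npz'));P=pts(s)
for z0,n in((.09,'floor'),(.112,'rim'),(.108,'nut top'),(.07,'bintop')):
    m=abs(P[...,2]-z0)<.002;print(n,m.sum(), P[m][:,:2].mean(0))
h=np.histogram(P[...,2],np.arange(.06,.14,.002));print(h[0])
E
```

```text
floor 12772 [0.66049214 0.02910832]
rim 1993 [ 0.83081684 -0.01640405]
nut top 2826 [ 0.78123469 -0.05541412]
bintop 2951 [ 0.81216925 -0.10396298]
[  842   928   935   917  1169  1782   887   459   545   494   537   470
   454   634  1941 10831  1843  1129  1168  1154  1181  1231  1322  1298
  1528   877  1116  1687   556   375   393   395   369   415   500   612
   426   406   391   331]
```

View pics/c1.png

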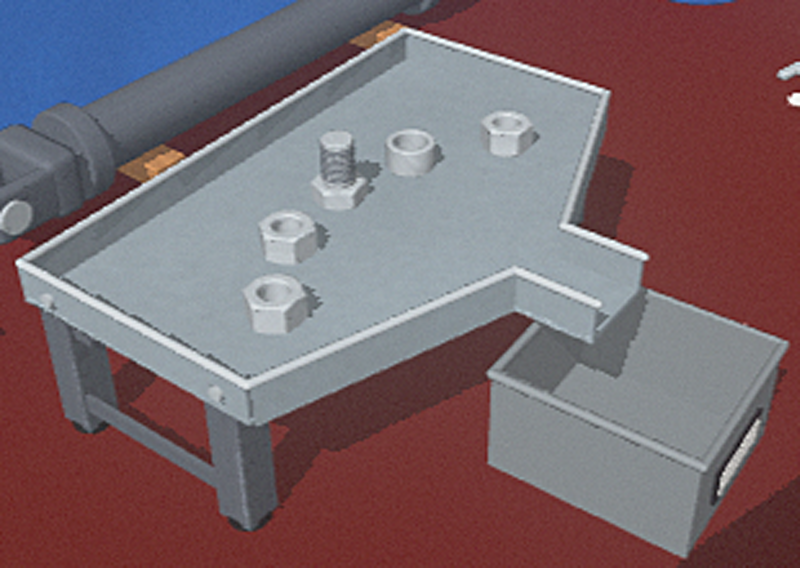

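The crop confirms it. The bushing is the smooth round one at crop (410,150) and the threaded bolt is at (338,170). The nuts are at (507,132), (288,236) and (276,303). Next I fit the tray frame from its rim corners.

```bash
cat >> h.py <<'E'
def ray(s,uv,z):
    K=s['camera_matrix'];T=s['world_from_camera'];uv=np.atleast_2d(np.asarray(uv,float))
    d=np.c_[(uv[:,0]-K[0,2])/K[0,0],-(uv[:,1]-K[1,2])/K[1,1],-np.ones(len(uv))]@T[:3,:3].T
    return (T[:3,3]+d*((z-T[2,3])/d[:,2])[:,None])[:,:2]
E
python3 - <<'E'
from h import *
s=dict(np.load('pics/side0.npz'))
c=lambda p:np.array(p,float)/2.58+[165,115]
W=ray(s,c([(406,30),(609,93),(565,225),(645,257),(18,263),(248,382),(515,268),(600,304)]),.112)
T=np.array([(221.5,-176.5),(55,-176.5),(0,-25.5),(-50,-25.5),(221.5,176.5),(55,176.5),(0,25.5),(-50,25.5)])/1000
wm,tm=W.mean(0),T.mean(0)
U,_,Vt=np.linalg.svd((T-tm).T@(W-wm));R=(U@Vt).T;o=wm-R@tm
print('o',o,'yaw',np.arctan2(R[1,0],R[0,0]),np.linalg.det(R));print(((W-o)@R-T).round(4)*1000)
np.savez('tray.npz',o=o,R=R)
t=lambda p,z:((ray(s,c(p),z)-o)@R*1000).round(1)
print('nuts',t([(507,120),(288,223),(275,288)],.108),'bush',t([(410,140)],.108),'bolt',t([(337,138)],.1325))
print('bin',t([(490,372),(707,465),(787,345)],.07))
n=dict(np.load('pics/scene0.npz'))
print('scene',((ray(n,[(381,177),(372,199),(307,227),(260,229)],.108)-o)@R*1000).round(1))
st=state();print(((st['tcp_pos'][:2]-o)@R*1000).round(1))
from scipy.spatial.transform import Rotation as Ro
print(Ro.from_rotvec(st['ee_rot']).as_matrix().round(3), st['clock'])
E
```

```text
o [0.51433241 0.03034889] yaw 0.08770657540540183 0.9999999999999996
[[ 0.8  0.3]
 [-1.  -0.7]
 [-0.4 -0.5]
 [-1.   0.6]
 [ 1.2  2. ]
 [ 0.8 -0.8]
 [ 0.9 -0.8]
 [-1.2 -0.2]]
nuts [[  93.7 -113.1]
 [ 132.2   59.6]
 [  97.7  109.6]] bush [[130.2 -55.9]] bolt [[142.6   0.6]]
bin [[  -9.1   62.1]
 [-131.2   56.8]
 [-128.3  -51. ]]
scene [[  93.4  114.3]
 [ 129.8   63.7]
 [ 125.6  -53.1]
 [  90.6 -109.2]]
[-289.9  543.5]
[[-0.951  0.31  -0.001]
 [ 0.31   0.951 -0.001]
 [ 0.    -0.002 -1.   ]] 0.1
```

```bash
cat >> h.py <<'E'
from scipy.spatial.transform import Rotation as Ro
def tr(): z=np.load('tray.npz'); return z['o'],z['R']
def go(x,y,z,head=None,frm=None):
    """tray mm target, bench z mm; cm in tool axes now, then tool-z turn so that tool -y heads 'head' deg (tray)"""
    o,R=tr();st=state();M=Ro.from_rotvec(st['ee_rot']).as_matrix()
    w=np.r_[o+R@(np.array([x,y])/1000),z/1000]
    d=M.T@(w-st['tcp_pos'])*100
    h=np.degrees(np.arctan2(*(R.T@-M[:2,1])[::-1]))%360
    t=((st['tcp_pos'][:2]-o)@R*1000)
    print('at',t.round(1),st['tcp_pos'][2].round(4),'head',h.round(1),'tilt',M[2].round(3),'| cm',d.round(2),'wz',None if head is None else round(np.radians(-((head-h+180)%360-180)),3),'t',st['clock'].round(2),'F',np.round(st['ft_force'],1))
E
python3 - <<'E'
from h import *
go(165,80,170,209)
E
```

```text
Traceback (most recent call last):
  File "h.py", line 23, in go
    print('at',t.round(1),st['tcp_pos'][2].round(4),'head',h.round(1),'tilt',M[2].round(3),'| cm',d.round(2),'wz',None if head is None else round(np.radians(-((head-h+180)%360-180)),3),'t',st['clock'].round(2),'F',np.round(st['ft_force'],1))
                                                                                                                                                                                             ^^^^^^^^^^^^^^^^^
AttributeError: 'float' object has no attribute 'round'
```

```bash
sed -i "s/st\['clock'\].round(2)/round(st['clock'],2)/; s/st\['tcp_pos'\]\[2\].round(4)/round(st['tcp_pos'][2],4)/" h.py; python3 - <<'E'
from h import *
go(165,80,170,209)
E
```

```text
at [-289.9  543.5] 0.2132 head 246.9 tilt [ 0.    -0.002 -1.   ] | cm [-60.01 -24.81   4.36] wz 0.662 t 0.1 F [-0.2  0.3 -0.8]
```

>>> {"fn": "send_rows", "kwargs": {
  "fingers": [0,0,0,0,0,0,0,0],
  "delta_pos": [
    [-3.75,-1.55,0.2],
    [-3.75,-1.55,0.2],
    [-3.75,-1.55,0.2],
    [-3.75,-1.55,0.2],
    [-3.75,-1.55,0.2],
    [-3.75,-1.55,0.2],
    [-3.75,-1.55,0.2],
    [-3.75,-1.55,0.2]
  ],
  "rotation": [
    [0,0,0],
    [0,0,0],
    [0,0,0],
    [0,0,0],
    [0,0,0],
    [0,0,0],
    [0,0,0],
    [0,0,0]
  ]
}}

```text
clock: 1.1
tcp_pos: [0.4256, 0.3349, 0.1975]
ee_rot: [-0.492, -3.102, 0.001]
ft_force: [0.4, -0.3, 0.5]
grip_width: 0.154
grip_force: 0.0
```

>>> {"fn": "send_rows", "kwargs": {
  "fingers": [0,0,0,0,0,0,0,0],
  "delta_pos": [
    [-3.75,-1.55,0.2],
    [-3.75,-1.55,0.2],
    [-3.75,-1.55,0.2],
    [-3.75,-1.55,0.2],
    [-3.75,-1.55,0.2],
    [-3.75,-1.55,0.2],
    [-3.75,-1.55,0.2],
    [-3.75,-1.55,0.2]
  ],
  "rotation": [
    [0,0,0],
    [0,0,0],
    [0,0,0],
    [0,0,0],
    [0,0,0],
    [0,0,0],
    [0,0,0],
    [0,0,0]
  ]
}}

```text
clock: 2.1
tcp_pos: [0.6724, 0.1242, 0.1812]
ee_rot: [-0.492, -3.102, 0.0]
ft_force: [0.4, 0.6, 0.4]
grip_width: 0.005
grip_force: 0.0
```

>>> {"fn": "send_rows", "kwargs": {
  "fingers": [0,0,0,0,0],
  "delta_pos": [
    [0,0,0],
    [0,0,0],
    [0,0,0],
    [0,0,0],
    [0,0,0]
  ],
  "rotation": [
    [0,0,0.166],
    [0,0,0.166],
    [0,0,0.166],
    [0,0,0.166],
    [0,0,0]
  ]
}}

```text
clock: 2.72
tcp_pos: [0.6715, 0.1251, 0.1814]
ee_rot: [-1.474, -2.773, 0.001]
ft_force: [1.0, 0.6, -0.0]
grip_width: 0.005
grip_force: 0.0
```

```bash
python3 - <<'E'
from h import *
go(165,80,97,209)
print(state()['grip_width'])
s=save('wrist','w1')
s=save('side','s1')
cv2.imwrite('pics/w1b.png',np.hstack([s['frame'][100:320,160:480,::-1],np.load('pics/w1.npz')['frame'][:220,:,::-1][:, 100:540]]))
w=np.load('pics/w1.npz')
cv2.imwrite('pics/w1b.png',np.vstack([cv2.resize(s['frame'][100:290,160:480,::-1],(560,332)),cv2.resize(w['frame'][:,:,::-1],(560,268+0))])[:600])
E
```

```text
at [164.9  80.6] 0.1814 head 209.0 tilt [ 0.    -0.001 -1.   ] | cm [-0.07 -0.01  8.44] wz 0.0 t 2.73 F [ 1.   0.6 -0. ]
0.0046677670709403185
```

View pics/w1b.png

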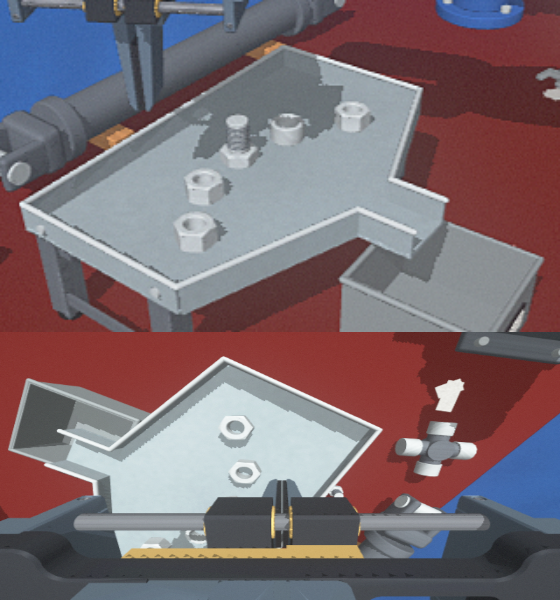

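The wrist and side pictures show the shut fingertips behind the nut at (205,185), clear of the bolt, and all parts undisturbed. I'll lower the fingers and push.

>>> {"fn": "send_rows", "kwargs": {
  "fingers": [0,0,0,0,0,0,0],
  "delta_pos": [
    [-0.05,0,2.5],
    [0,0,2.5],
    [0,0,2.5],
    [0,0,0.9],
    [0,-1,0],
    [0,-1,0],
    [0,-1,0]
  ],
  "rotation": [
    [0,0,0],
    [0,0,0],
    [0,0,0],
    [0,0,0],
    [0,0,0],
    [0,0,0],
    [0,0,0]
  ]
}}

```text
clock: 3.7
tcp_pos: [0.647, 0.1076, 0.0992]
ee_rot: [1.476, 2.772, 0.002]
ft_force: [0.1, -0.1, 0.3]
grip_width: 0.005
grip_force: 0.1
```

>>> {"fn": "send_rows", "kwargs": {
  "fingers": [0,0,0,0,0,0,0,0],
  "delta_pos": [
    [0,-1.2,0],
    [0,-1.2,0],
    [0,-1.2,0],
    [0,-1.2,0],
    [0,-1.2,0],
    [0,-1.2,0],
    [0,-1.2,0],
    [0,-1.0,0]
  ],
  "rotation": [
    [0,0,0],
    [0,0,0],
    [0,0,0],
    [0,0,0],
    [0,0,0],
    [0,0,0],
    [0,0,0],
    [0,0,0]
  ]
}}

```text
clock: 4.7
tcp_pos: [0.5685, 0.0551, 0.098]
ee_rot: [-1.477, -2.773, -0.0]
ft_force: [0.4, -0.0, 0.8]
grip_width: 0.003
grip_force: 0.3
```

```bash
cat >> h.py <<'E'
def crop(f,*ns):
    out=[]
    for n,(r0,r1,c0,c1) in ns:
        s=save(n,f+n); out.append(cv2.resize(s['frame'][r0:r1,c0:c1,::-1],None,fx=2,fy=2,interpolation=cv2.INTER_CUBIC))
    cv2.imwrite(f'pics/{f}.png',np.vstack([cv2.copyMakeBorder(a,0,0,0,max(o.shape[1] for o in out)-a.shape[1],0) for a in out]))
SIDE=('side',(110,260,165,465)); SCN=('scene',(130,270,200,480))
E
python3 - <<'E'
from h import *
go(38,10,97,209)
crop('p2',SIDE,SCN)
E
```

```text
at [56.1 19.9] 0.098 head 208.9 tilt [ 0.  0. -1.] | cm [ 0.   -2.06  0.1 ] wz -0.002 t 4.7 F [ 0.4 -0.   0.8]
```

View pics/p2.png

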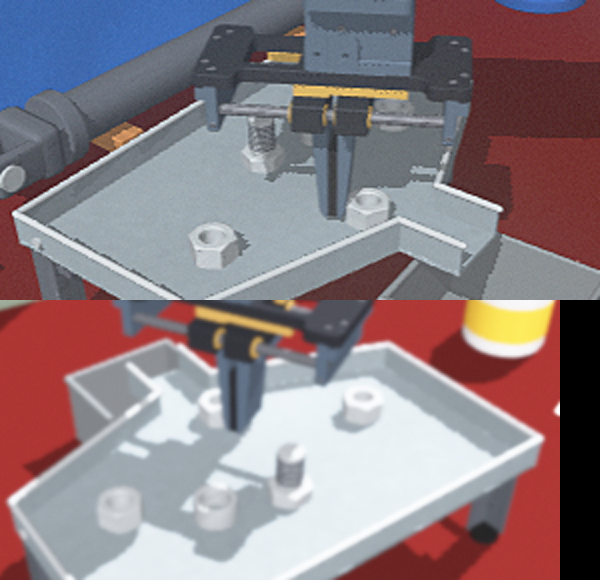

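The nut sits ahead of the fingertips, near the mouth, at crop (369,197). The other parts haven't moved.

```bash
python3 - <<'E'
from h import *
s=np.load('pics/p2side.npz');o,R=tr()
print((ray(s,[(349.5,208.5)],.108)-o)@R*1000)
E
```

```text
[[34.61518029 11.64878776]]
```

>>> {"fn": "send_rows", "kwargs": {
  "fingers": [0,0,0,0,0,0,0,0],
  "delta_pos": [
    [0,-1,0.1],
    [0,-1,0],
    [0,1.2,0],
    [0,1.3,0],
    [0,0,0],
    [0,0,0],
    [0,0,0],
    [-1.8,0,0]
  ],
  "rotation": [
    [0,0,0],
    [0,0,0],
    [0,0,0],
    [0,0,0],
    [0,0,0.169],
    [0,0,0.169],
    [0,0,0.169],
    [0,0,0]
  ]
}}

```text
clock: 5.8
tcp_pos: [0.5758, 0.0412, 0.0968]
ee_rot: [2.12, 2.319, 0.001]
ft_force: [-0.1, 0.4, 0.1]
grip_width: 0.005
grip_force: 0.0
```

```bash
cat >> h.py <<'E'
def nuts(f):
    """bright blobs on the nut-top plane, side view, tray mm"""
    s=save('side',f); P=pts(s);o,R=tr();q=(P[...,:2]-o)@R*1000
    m=((abs(P[...,2]-.108)<.0035)&(q[...,0]>-45)&(q[...,0]<205)&(abs(q[...,1])<165)&(s['frame'].min(2)>140)).astype(np.uint8)
    k,l,t,c=cv2.connectedComponentsWithStats(m)
    for i in range(1,k):
        if t[i,4]>25: print('blob',t[i,4],c[i].round(1),((ray(s,[c[i]],.108)-o)@R*1000).round(1)[0])
E
python3 - <<'E'
from h import *
go(-34,1,97,180); nuts('q3')
E
```

```text
at [62.2  5.4] 0.0968 head 180.1 tilt [ 0.  0. -1.] | cm [-0.42 -9.62 -0.03] wz 0.002 t 5.8 F [-0.1  0.4  0.1]
blob 208 [364.1 211.6] [13.4  5.9]
blob 85 [397.7 211.8] [-25.8 -21.7]
blob 238 [270.4 228.6] [ 96.1 113.8]
blob 86 [378.6 229.3] [-24.4  29. ]
```

>>> {"fn": "send_rows", "kwargs": {
  "fingers": [0,0,0,0,0,0,0,0],
  "delta_pos": [
    [-0.1,-1.5,0],
    [0,-1.1,0],
    [-0.05,-1.1,0],
    [-0.05,-1.1,0],
    [-0.05,-1.1,0],
    [-0.05,-1.2,0],
    [0,-1.2,0],
    [0,-1.2,0]
  ],
  "rotation": [
    [0,0,0],
    [0,0,0],
    [0,0,0],
    [0,0,0],
    [0,0,0],
    [0,0,0],
    [0,0,0],
    [0,0,0]
  ]
}}

```text
clock: 6.85
tcp_pos: [0.4796, 0.0293, 0.097]
ee_rot: [-2.125, -2.314, -0.0]
ft_force: [-0.1, 0.2, 0.3]
grip_width: 0.007
grip_force: 0.0
```

```bash
python3 - <<'E'
from h import *
go(-34,1,97,180); crop('p3',('side',(110,330,165,475)))
E
```

```text
at [-34.7   2. ] 0.097 head 179.8 tilt [ 0.  0. -1.] | cm [-0.1   0.07  0.  ] wz -0.003 t 6.85 F [-0.1  0.2  0.3]
```

View pics/p3.png

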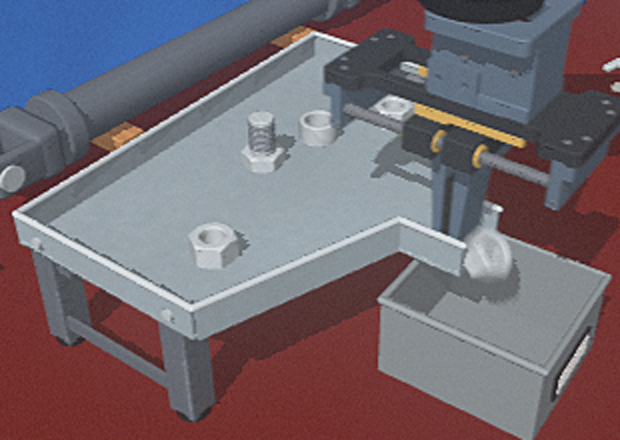

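The nut is falling over the lip into the bin at (490,255). Next is the far +y nut.

>>> {"fn": "send_rows", "kwargs": {
  "fingers": [0,0,0,0,0,0,0,0],
  "delta_pos": [
    [0,0,-2.5],
    [0,0,-2.5],
    [0,0,-2],
    [2.8,3.08,0],
    [2.8,3.08,0],
    [2.8,3.08,0],
    [2.9,3.08,0],
    [2.9,3.08,0]
  ],
  "rotation": [
    [0,0,0],
    [0,0,0],
    [0,0,0],
    [0,0,0],
    [0,0,0],
    [0,0,0],
    [0,0,0],
    [0,0,0]
  ]
}}

```text
clock: 7.9
tcp_pos: [0.6224, 0.1849, 0.1667]
ee_rot: [-2.125, -2.314, 0.001]
ft_force: [-0.1, -0.2, -1.2]
grip_width: 0.008
grip_force: 0.0
```

>>> {"fn": "send_rows", "kwargs": {
  "fingers": [0,0,0,0,0,0,0],
  "delta_pos": [
    [0,0,0],
    [0,0,0],
    [0,0,0],
    [0,0,0],
    [0,0,0],
    [0,0,0],
    [0,0,0]
  ],
  "rotation": [
    [0,0,-0.156],
    [0,0,-0.156],
    [0,0,-0.156],
    [0,0,-0.156],
    [0,0,-0.156],
    [0,0,-0.156],
    [0,0,0]
  ]
}}

```text
clock: 8.78
tcp_pos: [0.6216, 0.1839, 0.1667]
ee_rot: [-0.855, -3.022, 0.0]
ft_force: [0.4, -0.2, -0.5]
grip_width: 0.006
grip_force: 0.0
```

```bash
python3 - <<'E'
from h import *
go(119,144,97,233.7); nuts('q4')
E
```

```text
at [120.3 143.5] 0.1667 head 233.4 tilt [ 0. -0. -1.] | cm [ 0.13 -0.04  6.97] wz -0.006 t 8.78 F [ 0.4 -0.2 -0.5]
blob 143 [360.7 162.9] [  92.3 -108.4]
blob 93 [395.4 210.8] [-21.9 -22. ]
blob 240 [270.4 228.7] [ 96. 114.]
blob 93 [378.  229.2] [-23.6  29.2]
```

>>> {"fn": "send_rows", "kwargs": {
  "fingers": [0,0,0,0,0,0,0,0],
  "delta_pos": [
    [0,0,2.4],
    [0,0,2.4],
    [0,0,2.1],
    [0.1,0,0.1],
    [0,-1,0],
    [0,-1,0],
    [0,-1,0],
    [0,-1.2,0]
  ],
  "rotation": [
    [0,0,0],
    [0,0,0],
    [0,0,0],
    [0,0,0],
    [0,0,0],
    [0,0,0],
    [0,0,0],
    [0,0,0]
  ]
}}

```text
clock: 9.82
tcp_pos: [0.599, 0.1481, 0.0977]
ee_rot: [0.853, 3.022, 0.001]
ft_force: [0.5, 1.3, -0.4]
grip_width: 0.006
grip_force: 0.4
```

>>> {"fn": "send_rows", "kwargs": {
  "fingers": [0,0,0,0,0,0,0,0],
  "delta_pos": [
    [0,-1.2,0],
    [0,-1.2,0],
    [0,-1.2,0],
    [0,-1.2,0],
    [0,-1.2,0],
    [0,-1.2,0],
    [0,-1.2,0],
    [0,-0.6,0]
  ],
  "rotation": [
    [0,0,0],
    [0,0,0],
    [0,0,0],
    [0,0,0],
    [0,0,0],
    [0,0,0],
    [0,0,0],
    [0,0,0]
  ]
}}

```text
clock: 10.82
tcp_pos: [0.5514, 0.0712, 0.0969]
ee_rot: [-0.853, -3.023, 0.0]
ft_force: [0.5, 0.9, 0.1]
grip_width: 0.007
grip_force: 0.3
```

```bash
python3 - <<'E'
from h import *
go(29,21,97,233.7); nuts('q5')
E
```

```text
at [40.5 37.4] 0.0969 head 233.4 tilt [ 0. -0. -1.] | cm [-0.05 -2.   -0.01] wz -0.004 t 10.82 F [0.5 0.9 0.1]
blob 90 [395.6 210.8] [-22.2 -22.1]
blob 129 [354.6 214.9] [20.1 20.3]
blob 90 [378.7 229.4] [-24.7  29. ]
```

>>> {"fn": "send_rows", "kwargs": {
  "fingers": [0,0,0,0,0,0,0,0],
  "delta_pos": [
    [0,-1,0],
    [0,-1,0],
    [0,0,0],
    [0,1.5,0],
    [0,2,0],
    [0,0,0],
    [0,0,0],
    [0,0,0]
  ],
  "rotation": [
    [0,0,0],
    [0,0,0],
    [0,0,0],
    [0,0,0],
    [0,0,0],
    [0,0,0.156],
    [0,0,0.156],
    [0,0,0.156]
  ]
}}

```text
clock: 11.88
tcp_pos: [0.5608, 0.0864, 0.0968]
ee_rot: [1.536, 2.74, 0.001]
ft_force: [0.2, 0.2, -0.3]
grip_width: 0.004
grip_force: 0.0
```

>>> {"fn": "send_rows", "kwargs": {
  "fingers": [0,0,0,0],
  "delta_pos": [
    [0,0,0],
    [0,0,0],
    [0,0,0],
    [0,0,0]
  ],
  "rotation": [
    [0,0,0.156],
    [0,0,0.156],
    [0,0,0.156],
    [0,0,0]
  ]
}}

```text
clock: 12.38
tcp_pos: [0.5606, 0.086, 0.0968]
ee_rot: [2.121, 2.317, 0.001]
ft_force: [0.1, -0.1, -0.2]
grip_width: 0.003
grip_force: 0.0
```

```bash
python3 - <<'E'
from h import *
go(55,3,97,180); nuts('q6')
E
```

```text
at [51.  51.4] 0.0968 head 180.0 tilt [ 0.  0. -1.] | cm [-4.84  0.4  -0.02] wz 0.0 t 12.38 F [ 0.1 -0.1 -0.2]
blob 57 [402.1 213.4] [-32.7 -21.9]
blob 27 [368.9 215.5] [2.9 9.8]
blob 62 [383.3 231.4] [-31.9  29.2]
```

>>> {"fn": "send_rows", "kwargs": {
  "fingers": [0,0,0,0],
  "delta_pos": [
    [0,0.8,0],
    [-2.3,0,0],
    [-2.3,0,0],
    [0,0,0]
  ],
  "rotation": [
    [0,0,0],
    [0,0,0],
    [0,0,0],
    [0,0,0]
  ]
}}

```text
clock: 12.92
tcp_pos: [0.5725, 0.0387, 0.097]
ee_rot: [2.126, 2.313, 0.001]
ft_force: [-0.4, 0.5, 0.2]
grip_width: 0.003
grip_force: 0.0
```

```bash
python3 - <<'E'
from h import *
go(-34,2,97,180); nuts('q7'); crop('p7',('side',(110,330,165,475)))
E
```

```text
at [58.7  3.2] 0.097 head 179.8 tilt [ 0.     0.001 -1.   ] | cm [-0.15 -9.26 -0.01] wz -0.004 t 12.93 F [-0.4  0.5  0.2]
blob 204 [364.9 211.4] [12.8  4.7]
blob 70 [398.9 212.3] [-27.7 -21.8]
blob 91 [378.8 229.4] [-24.8  29.1]
```

View pics/p7.png

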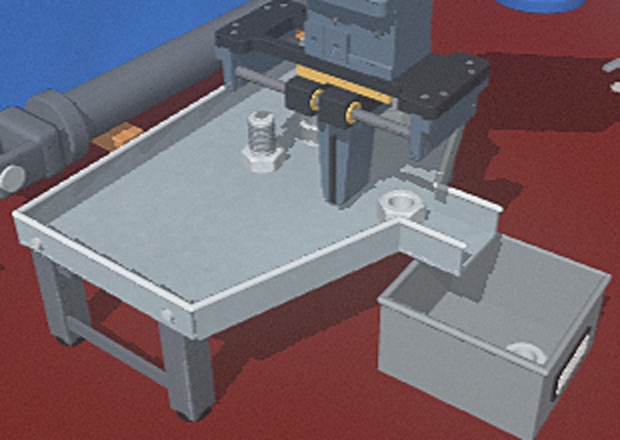

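The second nut is in the mouth at (400,203), with the fingertips squarely behind it. The first nut lies in the bin at (525,352).

>>> {"fn": "send_rows", "kwargs": {
  "fingers": [0,0,0,0,0,0,0,0],
  "delta_pos": [
    [0,-1.2,0],
    [0,-1.1,0],
    [-0.05,-1.1,0],
    [-0.05,-1.1,0],
    [0,-1.1,0],
    [0,-1.2,0],
    [0,-1.2,0],
    [0,-1.2,0]
  ],
  "rotation": [
    [0,0,0],
    [0,0,0],
    [0,0,0],
    [0,0,0],
    [0,0,0],
    [0,0,0],
    [0,0,0],
    [0,0,0]
  ]
}}

```text
clock: 14.02
tcp_pos: [0.4794, 0.0306, 0.0971]
ee_rot: [2.125, 2.314, 0.0]
ft_force: [-0.2, -0.2, -0.4]
grip_width: 0.008
grip_force: 0.0
```

>>> {"fn": "send_rows", "kwargs": {
  "fingers": [0],
  "delta_pos": [
    [0,0,0]
  ],
  "rotation": [
    [0,0,0]
  ]
}}

```text
clock: 14.15
tcp_pos: [0.4789, 0.0307, 0.0969]
ee_rot: [-2.125, -2.313, 0.001]
ft_force: [0.7, 0.4, 0.7]
grip_width: 0.006
grip_force: 0.0
```

>>> {"fn": "send_rows", "kwargs": {
  "fingers": [0,0,0],
  "delta_pos": [
    [0,0,-2.5],
    [0,0,-2.5],
    [0,0,-2]
  ],
  "rotation": [
    [0,0,0],
    [0,0,0],
    [0,0,0]
  ]
}}

```text
clock: 14.52
tcp_pos: [0.4807, 0.0308, 0.1679]
ee_rot: [2.125, 2.313, 0.001]
ft_force: [0.2, 0.4, -0.8]
grip_width: 0.006
grip_force: 0.0
```

```bash
python3 - <<'E'
from h import *
nuts('q8')
n=np.array([92,-110.]);t=np.array([15,-3.]);d=(t-n)/np.linalg.norm(t-n);b=n-40*d
go(*b,167,np.degrees(np.arctan2(d[1],d[0]))); print(b,d,np.degrees(np.arctan2(d[1],d[0])))
E
```

```text
blob 108 [358.5 162.6] [  95.9 -107.2]
blob 137 [323.5 170.5] [128.4 -52.2]
blob 91 [395.5 211. ] [-22.2 -21.6]
blob 86 [378.2 229.3] [-23.9  29.2]
at [-31.9   3.3] 0.1703 head 179.8 tilt [-0.     0.006 -1.   ] | cm [-14.54  14.77   0.42] wz 0.944 t 14.57 F [1.7 0.2 2. ]
[ 115.36419488 -142.46712795] [-0.58410487  0.8116782 ] 125.73977846882852
```

>>> {"fn": "send_rows", "kwargs": {
  "fingers": [0,0,0,0,0],
  "delta_pos": [
    [-2.9,2.95,0],
    [-2.9,2.95,0],
    [-2.9,2.95,0],
    [-2.9,2.95,0],
    [-2.9,2.95,0]
  ],
  "rotation": [
    [0,0,0],
    [0,0,0],
    [0,0,0],
    [0,0,0],
    [0,0,0]
  ]
}}

```text
clock: 15.2
tcp_pos: [0.6405, -0.1021, 0.166]
ee_rot: [-2.125, -2.313, 0.0]
ft_force: [-0.1, 0.5, 0.1]
grip_width: 0.004
grip_force: 0.0
```

>>> {"fn": "send_rows", "kwargs": {
  "fingers": [0,0,0,0,0,0,0],
  "delta_pos": [
    [0,0,0],
    [0,0,0],
    [0,0,0],
    [0,0,0],
    [0,0,0],
    [0,0,0],
    [0,0,0]
  ],
  "rotation": [
    [0,0,0.157],
    [0,0,0.157],
    [0,0,0.157],
    [0,0,0.157],
    [0,0,0.157],
    [0,0,0.157],
    [0,0,0]
  ]
}}

```text
clock: 16.08
tcp_pos: [0.6394, -0.1012, 0.1661]
ee_rot: [-2.942, -1.1, 0.001]
ft_force: [-0.6, 0.2, -0.1]
grip_width: 0.007
grip_force: 0.0
```

```bash
python3 - <<'E'
from h import *
go(115.4,-142.5,97,125.7)
nuts('q9')
E
```

```text
at [ 113.1 -142. ] 0.1661 head 126.0 tilt [-0.    -0.001 -1.   ] | cm [0.16 0.18 6.91] wz 0.005 t 16.07 F [-0.6  0.2 -0.1]
blob 139 [360.6 162.9] [  92.4 -108.4]
blob 130 [323.6 170.4] [128.5 -52.6]
blob 89 [396.  211.1] [-22.9 -21.9]
blob 82 [378.5 229.4] [-24.4  29.1]
```

>>> {"fn": "send_rows", "kwargs": {
  "fingers": [0,0,0,0,0,0,0,0],
  "delta_pos": [
    [0.15,0.15,2.4],
    [0,0,2.4],
    [0,0,2.0],
    [0,0,0.1],
    [0,-1,0],
    [0,-1,0],
    [0,-1,0],
    [0,-1.2,0]
  ],
  "rotation": [
    [0,0,0],
    [0,0,0],
    [0,0,0],
    [0,0,0],
    [0,0,0],
    [0,0,0],
    [0,0,0],
    [0,0,0]
  ]
}}

```text
clock: 17.12
tcp_pos: [0.6139, -0.0691, 0.0987]
ee_rot: [2.943, 1.098, 0.002]
ft_force: [0.5, -0.4, 0.4]
grip_width: 0.007
grip_force: 0.4
```

>>> {"fn": "send_rows", "kwargs": {
  "fingers": [0,0,0,0,0,0,0,0],
  "delta_pos": [
    [0,-1.2,0],
    [0,-1.2,0],
    [0,-1.2,0],
    [0,-1.2,0],
    [0,-1.2,0],
    [0,-1.2,0],
    [0,-1.2,0],
    [0,-0.6,0]
  ],
  "rotation": [
    [0,0,0],
    [0,0,0],
    [0,0,0],
    [0,0,0],
    [0,0,0],
    [0,0,0],
    [0,0,0],
    [0,0,0]
  ]
}}

```text
clock: 18.12
tcp_pos: [0.5544, -0.0009, 0.0979]
ee_rot: [-2.943, -1.098, 0.001]
ft_force: [1.7, 0.1, 0.4]
grip_width: 0.004
grip_force: 0.2
```

```bash
python3 - <<'E'
from h import *
go(28.5,-21.5,97,125.7); nuts('q10')
E
```

```text
at [ 37.2 -34.7] 0.0979 head 125.9 tilt [-0. -0. -1.] | cm [ 0.07 -1.58  0.09] wz 0.003 t 18.12 F [1.7 0.1 0.4]
blob 135 [323.5 170.5] [128.4 -52.4]
blob 112 [366.8 206.7] [16.7 -6.7]
blob 87 [396.6 211.3] [-24.  -21.9]
blob 89 [378.5 229.3] [-24.3  29.1]
```

>>> {"fn": "send_rows", "kwargs": {
  "fingers": [0,0,0,0,0,0,0,0],
  "delta_pos": [
    [0,-0.8,0.1],
    [0,-0.7,0],
    [0,0,0],
    [0,1.5,0],
    [0,2.5,0],
    [0,0,0],
    [0,0,0],
    [0,0,0]
  ],
  "rotation": [
    [0,0,0],
    [0,0,0],
    [0,0,0],
    [0,0,0],
    [0,0,0],
    [0,0,-0.157],
    [0,0,-0.157],
    [0,0,-0.157]
  ]
}}

```text
clock: 19.18
tcp_pos: [0.5723, -0.0216, 0.0967]
ee_rot: [2.602, 1.76, 0.0]
ft_force: [-0.5, 0.5, -0.3]
grip_width: 0.002
grip_force: 0.0
```

>>> {"fn": "send_rows", "kwargs": {
  "fingers": [0,0,0,0],
  "delta_pos": [
    [0,0,0],
    [0,0,0],
    [0,0,0],
    [0,0,0]
  ],
  "rotation": [
    [0,0,-0.157],
    [0,0,-0.157],
    [0,0,-0.157],
    [0,0,0]
  ]
}}

```text
clock: 19.68
tcp_pos: [0.5721, -0.0213, 0.0968]
ee_rot: [2.128, 2.311, 0.0]
ft_force: [-0.1, 0.6, 0.0]
grip_width: 0.005
grip_force: 0.0
```

```bash
python3 - <<'E'
from h import *
go(58,-2,97,180); nuts('q11')
E
```

```text
at [ 53.1 -56.5] 0.0968 head 179.7 tilt [-0.  0. -1.] | cm [ 5.46  0.46 -0.02] wz -0.005 t 19.68 F [-0.1  0.6  0. ]
blob 134 [323.6 170.5] [128.1 -52.3]
blob 220 [368.2 209.8] [11.  -1.2]
blob 90 [395.6 211. ] [-22.4 -21.7]
blob 90 [378.1 229.2] [-23.7  29.2]
```

Nut at (11,-2), well centred. I'll move in behind it and push it out.

>>> {"fn": "send_rows", "kwargs": {
  "fingers": [0,0,0,0],
  "delta_pos": [
    [0,0.5,0],
    [2.7,0,0],
    [2.7,0,0],
    [0,0,0]
  ],
  "rotation": [
    [0,0,0],
    [0,0,0],
    [0,0,0],
    [0,0,0]
  ]
}}

```text
clock: 20.23
tcp_pos: [0.5722, 0.0349, 0.0969]
ee_rot: [2.123, 2.315, 0.001]
ft_force: [0.0, -0.4, -0.2]
grip_width: 0.004
grip_force: 0.0
```

>>> {"fn": "send_rows", "kwargs": {
  "fingers": [0,0,0,0,0,0,0,0],
  "delta_pos": [
    [0,-1.2,0],
    [0,-1.1,0],
    [0,-1.1,0],
    [0,-1.1,0],
    [0,-1.1,0],
    [0,-1.2,0],
    [0,-1.2,0],
    [0,-1.2,0]
  ],
  "rotation": [
    [0,0,0],
    [0,0,0],
    [0,0,0],
    [0,0,0],
    [0,0,0],
    [0,0,0],
    [0,0,0],
    [0,0,0]
  ]
}}

```text
clock: 21.22
tcp_pos: [0.4794, 0.0259, 0.097]
ee_rot: [2.125, 2.314, 0.0]
ft_force: [0.7, -0.5, -0.1]
grip_width: 0.003
grip_force: 0.0
```

>>> {"fn": "send_rows", "kwargs": {
  "fingers": [0,0,0,0,0,0,0,0],
  "delta_pos": [
    [0,0,0],
    [0,0,-2.5],
    [0,0,-2.5],
    [0,0,-2.5],
    [-4,0,-2],
    [-4,0,0],
    [-4,0,0],
    [-4,0,0]
  ],
  "rotation": [
    [0,0,0],
    [0,0,0],
    [0,0,0],
    [0,0,0],
    [0,0,0],
    [0,0,0],
    [0,0,0],
    [0,0,0]
  ]
}}

```text
clock: 22.22
tcp_pos: [0.4941, -0.1348, 0.192]
ee_rot: [2.125, 2.314, 0.001]
ft_force: [0.9, -0.3, 0.0]
grip_width: -0.0
grip_force: 0.0
```

```bash
python3 - <<'E'
from h import *
go(0,0,97); crop('p12',('side',(110,330,165,475)))
E
```

```text
at [ -34.6 -162.8] 0.192 head 179.9 tilt [-0.     0.001 -1.   ] | cm [16.29  3.41  9.5 ] wz None t 22.23 F [ 0.9 -0.3  0. ]
```

View pics/p12.png

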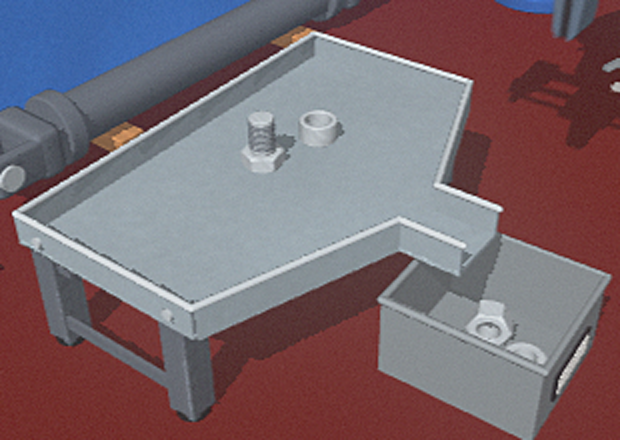

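The tray holds only the bolt (262,140) and the bushing (318,127), both in place. Two nuts show in the bin, at (490,322) and (525,352), so I'm looking for the third from another view.

```bash
python3 - <<'E'
from h import *
w=save('wrist','wf'); s=save('scene','sf')
a=cv2.resize(w['frame'][:,:,::-1],(512,320)); b=cv2.resize(s['frame'][135:205,215:315,::-1],(400,280),interpolation=cv2.INTER_CUBIC)
cv2.imwrite('pics/f.png',np.vstack([a,cv2.copyMakeBorder(b,0,0,0,112,0)]))
E
```

```text
(no output)
```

View pics/f.png

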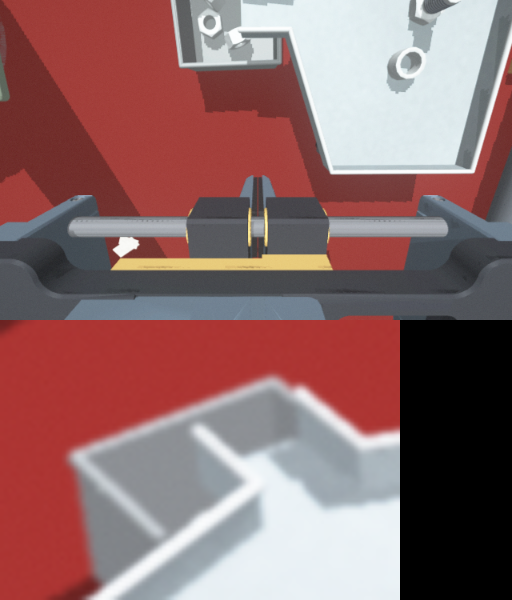

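>>> {"fn": "send_rows", "kwargs": {
  "fingers": [0,0,0,0],
  "delta_pos": [
    [2.5,0,-1],
    [2.5,0,-1],
    [2,0,-1],
    [0,0,0]
  ],
  "rotation": [
    [0,0,0],
    [0,0,0],
    [0,0,0],
    [0,0,0]
  ]
}}

```text
clock: 22.88
tcp_pos: [0.4881, -0.062, 0.2226]
ee_rot: [2.121, 2.316, 0.002]
ft_force: [-0.4, -1.7, 0.3]
grip_width: 0.001
grip_force: 0.0
```

```bash
python3 - <<'E'
from h import *
w=save('wrist','wg'); print(state()['clock'])
cv2.imwrite('pics/g.png',cv2.resize(w['frame'][:200,150:450,::-1],None,fx=2.5,fy=2.5,interpolation=cv2.INTER_CUBIC))
E
```

```text
22.925
```

View pics/g.png

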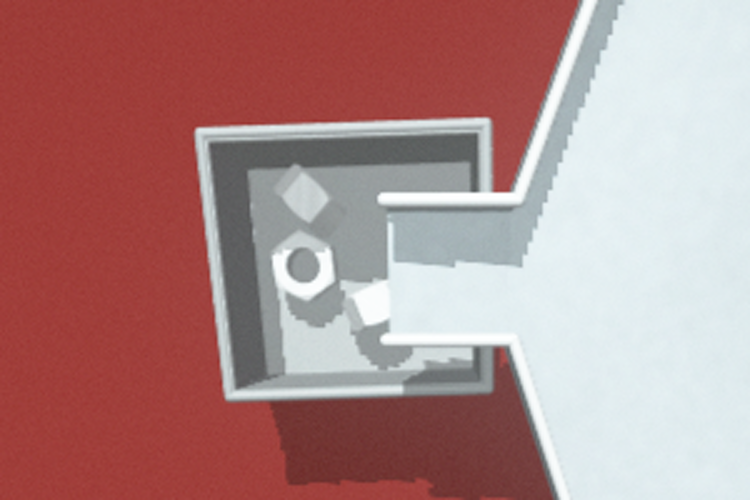

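All three nuts are in the bin, at (303,195), (303,265) and (370,305). The spout is empty and the robot is clear, so I'm handing in.

```bash
python3 -c "
from plant import *
print(finish_job())"
```

```text
the job is handed in; nothing more can be done
None
```

All three hex nuts were swept one at a time through the spout and lie in the bin; the bushing and bolt stayed in place, and I handed the job in at about 23 s.

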